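# Clamp the soldering brick in the bench jig

### The job

Push the cream firebrick across the bench until its long side lies flat against the jig's steel rail, between the red sliding jaw and the blue end stop. Then push the red jaw along the rail until the brick is up against the end stop, snug between the two with no gap. Only push: do not lift or tip the brick, keep the brass ring lying on it, leave the black charcoal block and the other things where they are, and finish with the hand clear.

Things in the scene. Friction and masses are not known exactly. Their poses are not given: they have to be found in the camera images.
- firebrick: Loose cream soldering brick, 55 mm (its x) by 90 mm (its y, the long side) by 35 mm high, about 0.15 to 0.3 kg. Origin at the centre of its underside. It lies on the bench in front of the jig, left or right, its long side roughly across the robot's view. It takes about 1 to 4 N to slide on the bench.
- ring: Brass ring, 24 mm across, 17 mm hole, 5 mm high, 10 g, lying loose near the middle of the brick's top. Origin at the centre of its underside.
- jig: Fixed jig on the bench. Origin at bench level, midway along the rail's front face. y runs along the rail to the blue end stop, -x out of the rail towards the robot, z up. Steel rail 342 mm long, 25 mm high, fills x 0 to 22 mm. Blue end stop 40 mm high: inner face at y = 150 mm, 20 mm thick, reaches out to x = -50 mm.
- jig_corner (a point): Bench-level corner where the rail's front face meets the end stop's inner face: jig (0, 150, 0) mm. The seated brick's origin is 27.5 mm out from the rail and 45 mm short of the stop.
- jaw (a joint): Red jaw that slides along the rail towards the end stop, value in m, travel 0 to 0.26. Its inner face is at jig y = -0.150 + value, so with the brick against the end stop it closes on the brick at 0.210. It starts open (0 to 0.05), takes about 3 N to slide and stays where it is left.
- jaw_inner (a point): Centre of the jaw's flat inner face (towards the end stop): jig x = -26 mm, 22 mm above the bench.
- jaw_back (a point): Centre of the back of the jaw's plate, the face to push on: jig x = -26 mm, 22 mm above the bench, 14 mm behind the inner face. The plate spans jig x = -1 to -51 mm, 3 to 45 mm above the bench. Behind it a red saddle, 27 to 45 mm above the bench and 40 mm long, rides on the rail (jig x -5 to 29 mm).
- charcoal: Loose black charcoal block of the same size as the brick, origin at the centre of its underside, in the other place left or right. Leave it.
- cup: Dark open cup, 80 mm across, 95 mm high, far right. Origin under its centre. Leave it.
- jar: Amber jar with white cap, 56 mm across, 60 mm high, far left. Origin under its centre. Leave it.
- punch: Upright brass punch, 22 mm across, 65 mm high, left of the jig. Origin under its centre. Leave it.
- hammer: Hammer lying beyond the jig, 240 mm long. Leave it.
- file: Needle file with a wooden handle lying right of the jig, 185 mm long, 11 mm high. Leave it.
- anvil: Small black anvil with a horn, about 190 mm long, 78 mm high, left of the jig. Origin under its centre. Leave it.
Mind the look-alikes: they are no part of the job. There is more than one size of the firebrick; the one meant has the size given above.

How it is judged:
By the outcome, as a careful person would: the job done as asked, in the order asked, and still so for the second after the job is handed in, with the robot touching nothing.
It also fails if it takes over 64 s, if anything falls off the work surface, if the arm or the gripper's body presses on something with over 40 N, if the wrist force passes 120 N, or if a joint passes its speed limit or range.

### The arm

A 6-joint arm with a two-finger parallel gripper is mounted at the origin on the work surface. World frame = base frame: x ahead of the robot, y to its left, z up, the work surface at z = 0. Lengths are in mm, angles in rad, forces in N, time in s.
With the tool pointing down it reaches from about 300 to 775 mm from the base axis. Payload 14.6 kg.
Tool frame: the origin (TCP) lies at the very end of the fingers, on their centre line; the grasp point (between the pads) lies 19 mm behind it; z points along the fingers, y is the line along which they close (so a half turn about z gives the same grasp; the last joint's range is limited). The gripper opens to 94 mm and grips with 3 to 60 N. Pads are 16 mm wide; open, the fingers measure 119 mm over their backs; the gripper's body (75 mm by 177 mm) begins 78 mm behind the grasp point.
Start: joints at [1.15, 0.3, 1.521, -0, 1.321, -0.067], TCP at [190.553, 515.925, 205.446] pointing down, gripper open.
Joint ranges: [-3.03, 3.03], [-0.79, 2.21], [0.23, 2.52], [-1.04, 4.18], [0, 3.07], [-2.55, 2.55]. Speed limits (rad/s): [2.22, 2.22, 2.57, 3.14, 3.14, 3.14].

### API

Orientations are given as [roll, pitch, yaw] about the fixed x, y, z axes, in that order (R = Rz(yaw) Ry(pitch) Rx(roll)).
In Python, from cell import manip gives the robot as it stands.
- The arm moves only by the tool servo_tool, never from a script. Its argument "rows" is a list of rows, each a list of 7 numbers: the turn, a rotation vector about the world's x, y, z in degrees, then the shift along the world's x, y, z in mm, then the closure, from 0 (fully open) to 1 (shut). In form: [[rx, ry, rz, dx, dy, dz, fingers], ...]. A call has 1 to 20 rows; each row shifts and turns the commanded pose from where the row before left it; what a row does not reach is not made up. A row lasts 1/8 s, in which the tool goes at most 62.5 mm and 10.7 degrees, less where a joint would pass 70% of its speed; a pose out of reach is approached as far as the arm can. A call with a gripper value outside its range is refused whole. The fingers move at their own pace and stop on an object; "grip_force" is the grip in N (left out, the last holds). Time passes only in rows, so rows that do not move let the fingers close. It gives the time, the measured TCP pose, the force, the opening and the grip force at its end, in the units of the state.
- manip.read_state(): the state, without advancing time (a new reading comes with each control period).
- manip.camera(name): name is "side" or "top" or "wrist"; returns the picture (384x512x3 uint8, red, green, blue); there is no depth.
- manip.camera_info(name): a dict with "fx", "fy", "cx", "cy" (pixels), "D" ([k1, k2, p1, p2, k3] as OpenCV has them; the pictures are not rectified), "position" and "rotation" of the camera in the world; the wrist camera has in their place "T_tool_cam" (4x4, takes a point from camera to tool coordinates, whose origin is the TCP and whose axes are the flange's). Camera axes: x right, y down, z forward; pixel columns grow to the right and rows downward; lengths in mm; the calibration is good to about 2 mm. A picture is of the moment at which its call begins: read the wrist's pose just before it. camera_info takes no time and is no camera call.
- manip.sign_off(): hands the job in; it is judged then, once.
The state is a dict: "clock": time; "joints": joint angles; "qd": joint speeds; "effort": joint torques, N m; "eef_pos": TCP position; "eef_rot": TCP orientation; "wrist_force": force on the tool from outside, world axes, zero at the start; "moment": the same for the moment, N m; "finger_gap": finger opening in mm; "finger_force": force on a finger pad.
Only numpy, scipy, OpenCV 4.12 (cv2) and the standard library are available. Lean on these libraries where they do the work, as an engineer would, in place of code of your own. Each camera call takes 0.05 s, during which the arm holds its last target. There are 200 camera calls.

## Working session

There is one attempt and no reset: what is moved stays moved. The work goes in short steps, Python scripts to look and compute and a tool call to move; the robot and the scene stay as the last step left them, time stands still between calls to the robot, and variables do not carry over. Pictures are saved under pics/ and viewed, at most 12 in all, crops included, and the job is handed in when it is done.

Besides the shell and the picture viewer there is one more tool, called after "Request:" as a command line: name --pt "numbers of a row" for each row, then --argument value for the rest. servo_tool: Moves the arm, as the interface text tells. Its arguments: {"type":"object","properties":{"rows":{"type":"array","items":{"type":"array","items":{"type":"number"}}},"grip_force":{"type":"number"}},"required":["rows"]}

```bash
mkdir -p pics; ls
cat > h.py <<'E'
import numpy as np, cv2
from cell import manip
def ray(name,uv):
    c=manip.camera_info(name); K=np.array([[c['fx'],0,c['cx']],[0,c['fy'],c['cy']],[0,0,1.]])
    p=cv2.undistortPoints(np.array(uv,float).reshape(-1,1,2),K,np.array(c['D'],float)).reshape(-1,2)
    d=np.c_[p,np.ones(len(p))]@np.array(c['rotation'],float).T
    return np.array(c['position'],float),d
def plane(name,uv,z):
    o,d=ray(name,uv); return o+d*((z-o[2])/d[:,2])[:,None]
def tri(uv1,uv2,n1='top',n2='side'):
    o1,a=ray(n1,[uv1]); o2,b=ray(n2,[uv2]); a=a[0];b=b[0]
    s=np.linalg.lstsq(np.c_[a,-b],o2-o1,rcond=None)[0]
    p,q=o1+a*s[0],o2+b*s[1]; return (p+q)/2,np.linalg.norm(p-q)
def snap(name,f=None):
    im=manip.camera(name)
    if f: cv2.imwrite('pics/'+f,im[:,:,::-1])
    return im
E
python3 - <<'E'
from h import *
snap('top','top0.png');snap('side','side0.png')
for n in('top','side'):
  c=manip.camera_info(n);print(n,np.round(c['position']),np.round(c['rotation'],2).tolist(),c['fx'])
print(manip.read_state())
E
```

```text
pics
top [ 304.    2. 1068.] [-2.96, 0.03, -1.56] 400.2125681085311
side [ 434. 1273. 1102.] [-2.27, -0.02, -3.08] 478.85864410997436
{'clock': 0.1, 'joints': array([ 1.15037180e+00,  3.00379143e-01,  1.52150275e+00,  1.78721133e-06,
        1.32070493e+00, -6.65945614e-02]), 'qd': array([ 0.00043274, -0.00214618, -0.002439  , -0.00087688, -0.00248846,
       -0.00105702]), 'effort': array([ 1.89027873e-03, -5.32638967e+01, -3.53287768e+01,  7.09854439e-02,
        2.34634423e-02, -8.92676712e-05]), 'eef_pos': array([190.4765847 , 515.71860457, 204.96990696]), 'eef_rot': array([-3.14060080e+00, -6.78850155e-05,  2.78776221e+00]), 'wrist_force': array([ 0.02344329, -0.06597214,  0.15872222]), 'moment': array([-0.03425486, -0.04857805,  0.01733798]), 'finger_force': 0.0, 'finger_gap': 94.286078330696}
```

View pics/top0.png

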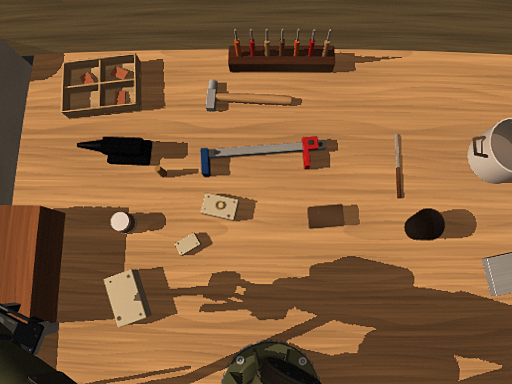

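View pics/side0.png

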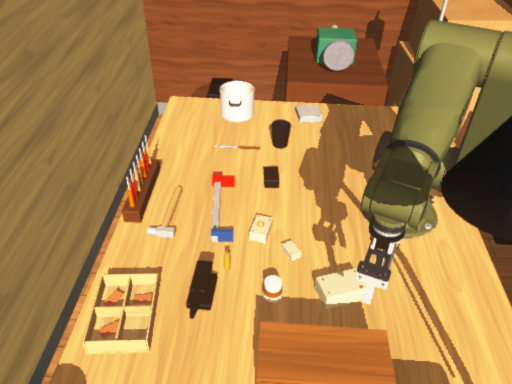

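The top view shows the jig, with the blue stop at (206,161) and the red jaw at (310,152).

Things that could be taken for the firebrick in the top view:
- **Cream brick with the ring, (220,206):** matches the description.
- **Small brick, (188,243):** too small.
- **Large brick, (127,297):** too big.
- **Charcoal, (325,216):** black, not cream.

I choose (220,206).

Run:
```python
from h import *
t=cv2.imread('pics/top0.png');s=cv2.imread('pics/side0.png')
cv2.imwrite('pics/crop.png',np.hstack([cv2.resize(t[120:260,150:350],(400*1,280)),cv2.resize(s[160:265,190:340],(400,280))]))
def comps(im,lo,hi,roi):
    x0,y0,x1,y1=roi;h=cv2.cvtColor(im,cv2.COLOR_BGR2HSV);m=cv2.inRange(h,lo,hi);z=np.zeros_like(m);z[y0:y1,x0:x1]=m[y0:y1,x0:x1]
    c=max(cv2.findContours(z,0,2)[0],key=cv2.contourArea);return c
for px in [(210,200),(230,212),(215,190)]: print(cv2.cvtColor(t,cv2.COLOR_BGR2HSV)[px[1],px[0]],end=' ')
R={}
for nm,lo,hi,rt,rs in [('brick',(15,20,150),(35,110,255),(192,185,248,228),(245,208,275,245)),('blue',(100,120,40),(125,255,255),(190,140,225,180),(200,220,245,250)),('red',(0,180,90),(8,255,255),(290,125,330,175),(205,165,245,195))]:
    for v,im,r in(('top',t,rt),('side',s,rs)):
        c=comps(im,lo,hi,r);b=cv2.minAreaRect(c);print(nm,v,cv2.contourArea(c),np.round(b[0],1),np.round(b[1],1),b[2]);R[nm,v]=b
        if v=='top':
            P=plane('top',cv2.boxPoints(b),{'brick':35,'blue':40,'red':45}[nm]);print(np.round(P).tolist())
for n in('brick','blue','red'): print(n,tri(R[n,'top'][0],R[n,'side'][0]))
c=manip.camera_info('wrist');print(c)
```

```text
[ 18  93 201] [ 17  93 203] [ 14 151 176] brick top 642.0 [218.8 205.6] [33.7 20.9] 12.804265975952148Traceback (most recent call last):
  File "<stdin>", line 13, in <module>
  File "h.py", line 9, in plane
    o,d=ray(name,uv); return o+d*((z-o[2])/d[:,2])[:,None]
                                           ~^^^^^
IndexError: too many indices for array: array is 1-dimensional, but 2 were indexed
```

View pics/crop.png

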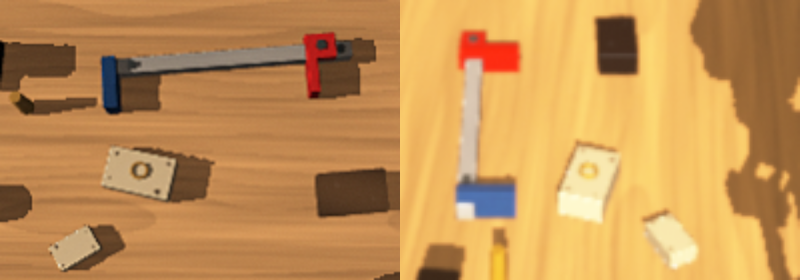

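The crop shows the ring lying on the 55 x 90 brick in front of the stop, and the brick is turned a little relative to the rail. Camera rotation comes as roll, pitch, yaw, so I'll fix that in the helper.

```bash
python3 - <<'E'
s=open('h.py').read()
s=s.replace("np.array(c['rotation'],float).T","Rot.from_euler('xyz',c['rotation']).as_matrix().T").replace("import numpy as np, cv2","import numpy as np, cv2\nfrom scipy.spatial.transform import Rotation as Rot")
s+='''
def comp(im,lo,hi,roi):
    x0,y0,x1,y1=roi;m=cv2.inRange(cv2.cvtColor(im,cv2.COLOR_RGB2HSV),lo,hi);z=np.zeros_like(m);z[y0:y1,x0:x1]=m[y0:y1,x0:x1]
    return max(cv2.findContours(z,0,2)[0],key=cv2.contourArea)
'''
open('h.py','w').write(s)
E
cat > m.py <<'E'
from h import *
t=cv2.imread('pics/top0.png')[:,:,::-1];s=cv2.imread('pics/side0.png')[:,:,::-1];R={}
for nm,lo,hi,rt,rs in [('brick',(15,20,150),(35,110,255),(192,185,248,228),(245,208,275,245)),('blue',(100,120,40),(125,255,255),(190,140,225,180),(200,220,245,250)),('red',(0,180,90),(8,255,255),(290,125,330,175),(205,165,245,195))]:
    for v,im,r in(('top',t,rt),('side',s,rs)):
        c=comp(im,lo,hi,r);b=cv2.minAreaRect(c);print(nm,v,cv2.contourArea(c),np.round(b[0],1),np.round(b[1],1),round(b[2],1));R[nm,v]=b
        if v=='top':
            print(np.round(plane('top',cv2.boxPoints(b),{'brick':35,'blue':40,'red':45}[nm])[:,:2]).tolist())
for n in('brick','blue','red'): print(n,tri(R[n,'top'][0],R[n,'side'][0]))
c=manip.camera_info('wrist');print(c)
E
python3 m.py
```

```text
brick top 642.0 [218.8 205.6] [33.7 20.9] 12.8
[[451.0, 189.0], [505.0, 179.0], [486.0, 91.0], [432.0, 102.0]]
brick side 424.5 [259.7 228.4] [18.5 27.7] 16.4
blue top 142.0 [204.3 160.6] [25.2  6.7] 86.6
[[624.0, 195.0], [625.0, 177.0], [555.0, 170.0], [554.0, 188.0]]
blue side 131.5 [221.5 235.3] [19.5  9.6] 3.4
red top 261.0 [310.1 151.9] [31.1 16.1] 85.2
[[655.0, -75.0], [659.0, -118.0], [573.0, -123.0], [569.0, -81.0]]
red side 211.0 [223. 179.] [14. 22.] 90.0
brick (array([471.79654983, 142.21641368,  18.92024626]), np.float64(1.4101115530345865))
blue (array([593.32883568, 186.09382423,  21.43665574]), np.float64(2.082080332139848))
red (array([ 620.48128098, -101.24376364,   24.28287457]), np.float64(0.9214592322473155))
{'fx': 287.45725830674894, 'fy': 287.45725830674894, 'cx': 255.46554857586602, 'cy': 190.1962346422647, 'D': array([-0.01969075,  0.        ,  0.        ,  0.        ,  0.        ]), 'T_tool_cam': array([[-7.65273029e-04, -9.68490326e-01, -2.49049999e-01,
         7.31205000e+01],
       [ 9.99999615e-01, -8.48241330e-04,  2.25821274e-04,
         7.44734953e-01],
       [-4.29960222e-04, -2.49049730e-01,  9.68490602e-01,
        -1.78876200e+02],
       [ 0.00000000e+00,  0.00000000e+00,  0.00000000e+00,
         1.00000000e+00]])}
```

Request:
servo_tool --pt "0 0 1.7 16 -38 4 0.5" --pt "0 0 1.7 16 -38 4 0.5" --pt "0 0 1.7 16 -38 4 0.5" --pt "0 0 1.7 16 -38 4 0.5" --pt "0 0 1.7 16 -38 4 0.5" --pt "0 0 1.7 16 -38 4 0.5" --pt "0 0 1.7 16 -38 4 0.5" --pt "0 0 1.7 16 -38 4 0.5" --pt "0 0 1.7 16 -38 4 0.5" --pt "0 0 1.7 16 -38 4 0.5" --pt "0 0 1.7 16 -38 4 0.5" --pt "0 0 1.7 16 -38 4 0.5" --pt "0 0 0 0 0 0 0.5" --pt "0 0 0 0 0 0 0.5"

```text
clock: 1.85
eef_pos: [382.3, 60.2, 253.2]
eef_rot: [3.141, -0.001, -3.14]
wrist_force: [0.1, 0.3, -0.6]
finger_gap: 46.9
finger_force: 0.0
```

Run:
```python
from h import *
s=manip.read_state();print({k:np.round(s[k],3) for k in('clock','eef_pos','eef_rot','wrist_force','finger_gap','joints')})
snap('wrist','w1.png')
np.save('w1.npy',np.r_[s['eef_pos'],s['eef_rot']])
```

```text
{'clock': np.float64(1.85), 'eef_pos': array([382.262,  60.231, 253.185]), 'eef_rot': array([ 3.141e+00, -1.000e-03, -3.140e+00]), 'wrist_force': array([ 0.136,  0.27 , -0.577]), 'finger_gap': np.float64(46.919), 'joints': array([ 0.061, -0.113,  1.861,  0.   ,  1.395, -1.511])}
```

View pics/w1.png

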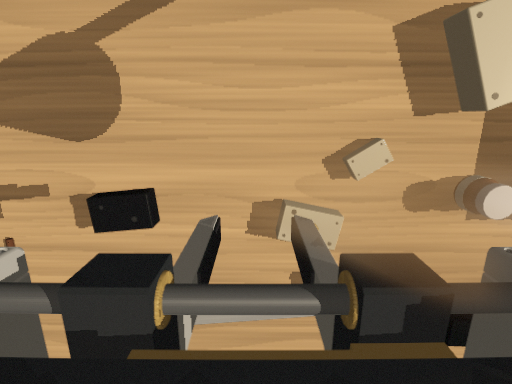

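The gripper hides the lower half of the wrist picture, so the useful part is the upper half, with the brick at (310,225). I'll go forward so the jig comes into the upper half too.

Request:
servo_tool --pt "0 0 0 30 0 5 0.5" --pt "0 0 0 40 0 5 0.5" --pt "0 0 0 40 0 5 0.5" --pt "0 0 0 40 0 5 0.5" --pt "0 0 0 40 0 0 0.5" --pt "0 0 0 30 0 0 0.5" --pt "0 0 0 0 0 0 0.5" --pt "0 0 0 0 0 0 0.5"

```text
clock: 2.9
eef_pos: [601.9, 60.8, 273.3]
eef_rot: [3.142, -0.001, -3.138]
wrist_force: [-1.1, -0.0, 0.3]
finger_gap: 47.4
finger_force: 0.0
```

Run:
```python
from h import *
s=manip.read_state();print({k:np.round(s[k],3) for k in('clock','eef_pos','eef_rot')})
snap('wrist','w2.png')
np.save('w2.npy',np.r_[s['eef_pos'],s['eef_rot']])
```

```text
{'clock': np.float64(2.9), 'eef_pos': array([601.85 ,  60.846, 273.298]), 'eef_rot': array([ 3.142e+00, -1.000e-03, -3.138e+00])}
```

View pics/w2.png

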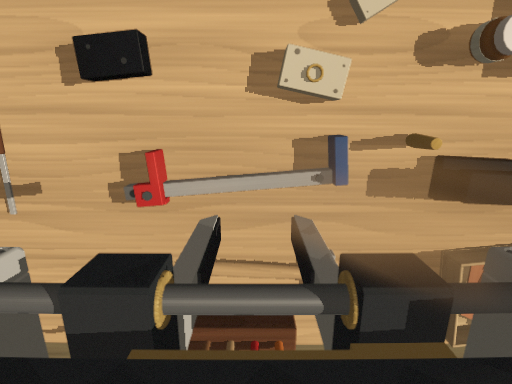

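The picture shows the jig clearly: jaw plate at (157,178), stop at (339,160), rail between them at (250,182), and the brick at (315,72) with the ring on it. Now the numbers.

```bash
cat >> h.py <<'E'
def wray(pose,uv):
    c=manip.camera_info('wrist');K=np.array([[c['fx'],0,c['cx']],[0,c['fy'],c['cy']],[0,0,1.]])
    p=cv2.undistortPoints(np.array(uv,float).reshape(-1,1,2),K,np.array(c['D'],float)).reshape(-1,2)
    R=Rot.from_euler('xyz',pose[3:]).as_matrix();T=c['T_tool_cam']
    return pose[:3]+R@T[:3,3],np.c_[p,np.ones(len(p))]@(R@T[:3,:3]).T
def wplane(pose,uv,z):
    o,d=wray(pose,uv);return (o+d*((z-o[2])/d[:,2:]))[:,:2]
E
python3 - <<'E'
from h import *
im=cv2.imread('pics/w2.png')[:,:,::-1].copy();P=np.load('w2.npy')
def tri2(uvw,uvt):
    o1,a=wray(P,[uvw]);o2,b=ray('top',[uvt]);s=np.linalg.lstsq(np.c_[a[0],-b[0]],o2-o1,rcond=None)[0]
    p,q=o1+a[0]*s[0],o2+b[0]*s[1];return np.round((p+q)/2,1),round(np.linalg.norm(p-q),1)
hsv=cv2.cvtColor(im,cv2.COLOR_RGB2HSV)
for q in [(300,65),(285,90),(270,60),(340,160),(335,140),(157,165),(250,184),(250,178),(250,190),(250,175)]: print(q,hsv[q[1],q[0]],end='; ')
print()
for nm,lo,hi,roi,z in [('brick',(15,20,175),(35,115,255),(265,35,365,110),35),('blue',(100,90,30),(125,255,255),(320,125,360,195),40),('red',(0,180,90),(8,255,255),(120,140,180,215),45),('plate',(0,180,90),(8,255,255),(120,140,180,178),45)]:
    c=comp(im,lo,hi,roi);b=cv2.minAreaRect(c);B=cv2.boxPoints(b);W=wplane(P,B,z)
    ap=cv2.approxPolyDP(c,3,True)[:,0]
    print(nm,np.round(b[0],1),np.round(b[1],1),np.round(W).tolist(),'c',np.round(W.mean(0),1),'sides',np.round(np.linalg.norm(W-np.roll(W,1,0),axis=1),1))
    print('  poly',ap.tolist(),np.round(wplane(P,ap,z)).tolist())
# heights: brick centre+corners, two views
t=cv2.imread('pics/top0.png')[:,:,::-1]
bt=cv2.boxPoints(cv2.minAreaRect(comp(t,(15,20,150),(35,110,255),(192,185,248,228))))
bw=cv2.boxPoints(cv2.minAreaRect(comp(im,(15,20,175),(35,115,255),(265,35,365,110))))
Wt=plane('top',bt,35)[:,:2];Ww=wplane(P,bw,35)
for i in range(4):
    j=np.argmin(np.linalg.norm(Ww-Wt[i],axis=1));print('ht',tri2(bw[j],bt[i]))
# rail: grey column profile
for u in (200,240,280): print(u,[(v,*hsv[v,u]) for v in range(165,200,1)])
cv2.imwrite('pics/c2.png',cv2.resize(im[30:220,110:370,::-1],None,fx=3,fy=3,interpolation=cv2.INTER_CUBIC))
E
```

```text
(300, 65) [ 20  66 204]; (285, 90) [ 16 125 133]; (270, 60) [ 16 126 127]; (340, 160) [112  74 111]; (335, 140) [110  69  92]; (157, 165) [  2 196 183]; (250, 184) [ 19  39 163]; (250, 178) [ 18  39 162]; (250, 190) [ 16  91 165]; (250, 175) [16 56 86]; 
brick [314.6  69.6] [68.4 45.3] [[485.0, 90.0], [430.0, 103.0], [449.0, 193.0], [506.0, 183.0]] c [467.4 142.2] sides [95.3 57.  92.2 57.9]
  poly [[286, 42], [280, 84], [340, 99], [352, 59]] [[433.0, 102.0], [486.0, 95.0], [505.0, 179.0], [453.0, 192.0]]
blue [341. 139.] [ 4. 10.] [[557.0, 176.0], [557.0, 190.0], [562.0, 191.0], [563.0, 176.0]] c [559.7 183.3] sides [ 5.6 14.2  5.6 14.3]
  poly [[336, 138], [346, 141], [346, 137]] [[558.0, 176.0], [562.0, 191.0], [557.0, 190.0]]
red [149.4 177.6] [55.1 33.5] [[578.0, -116.0], [573.0, -68.0], [655.0, -67.0], [659.0, -117.0]] c [616.3 -91.8] sides [81.7 48.1 81.1 50.5]
  poly [[161, 149], [145, 153], [150, 182], [134, 185], [138, 206], [168, 201], [162, 189], [166, 175]] [[574.0, -72.0], [580.0, -95.0], [622.0, -91.0], [626.0, -115.0], [658.0, -113.0], [651.0, -67.0], [632.0, -75.0], 
[... 5097 characters left out ...]
nt8(18), np.uint8(41), np.uint8(160)), (187, np.uint8(16), np.uint8(62), np.uint8(161)), (188, np.uint8(16), np.uint8(120), np.uint8(174)), (189, np.uint8(17), np.uint8(121), np.uint8(191)), (190, np.uint8(17), np.uint8(120), np.uint8(189)), (191, np.uint8(16), np.uint8(118), np.uint8(186)), (192, np.uint8(17), np.uint8(120), np.uint8(185)), (193, np.uint8(17), np.uint8(121), np.uint8(184)), (194, np.uint8(17), np.uint8(118), np.uint8(183)), (195, np.uint8(17), np.uint8(119), np.uint8(185)), (196, np.uint8(17), np.uint8(119), np.uint8(188)), (197, np.uint8(17), np.uint8(120), np.uint8(185)), (198, np.uint8(17), np.uint8(120), np.uint8(181)), (199, np.uint8(17), np.uint8(120), np.uint8(180))]
```

View pics/c2.png

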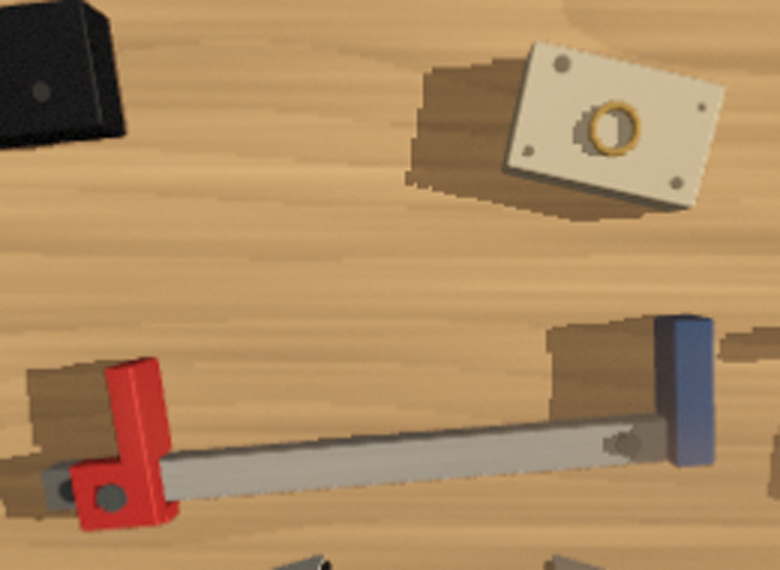

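The crop shows the front-top edge of the rail, the blue top's inner edge at about column 339, and the jaw plate's back corner at (145,153). The brick's corners agree between the two views, with the top about 35 to 42 mm high. Next is the jig frame.

Run:
```python
from h import *
P=np.load('w2.npy')
print('rail',np.round(wplane(P,[(200,180.3),(240,177.2),(280,173.9)],25),1).tolist())
f=wplane(P,[(200,180.3),(280,173.9)],25);d=f[1]-f[0];d/=np.linalg.norm(d);a=np.arctan2(-d[0],d[1]);print('jig yaw deg',np.degrees(a))
print('rail back',np.round(wplane(P,[(200,193.8),(240,190.5),(280,187)],25),1).tolist())
B=wplane(P,[(339,135.7),(347.3,136.3),(339.3,185),(347.7,185)],40);print('blue top',np.round(B,1).tolist())
rd=wplane(P,[(145,153),(161,149)],45);print('red',np.round(rd,1).tolist())
y=d;x=np.array([d[1],-d[0]])
J=lambda p:np.round(np.c_[(p-f[0])@x,(p-f[0])@y],1).tolist()
print('in jig axes (from rail pt): blue',J(B),'red',J(rd),'brick c',J(np.array([[467.4,140.5]])))
r=wplane(P,[(315,72.5)],40);print('ring',r)
print('x',x,'y',y)
```

```text
rail [[623.5, -22.3], [618.5, 38.6], [613.3, 99.2]]
jig yaw deg 4.7980159376710265
rail back [[644.8, -23.3], [639.4, 38.4], [633.7, 99.6]]
blue top [[555.1, 180.1], [555.8, 192.0], [626.8, 185.8], [626.7, 198.3]]
red [[579.6, -94.9], [573.9, -71.6]]
in jig axes (from rail pt): blue [[-51.2, 207.5], [-49.5, 219.2], [20.7, 207.2], [21.7, 219.6]] red [[-49.8, -68.6], [-53.5, -45.0]] brick c [[-141.9, 175.3]]
ring [[471.36036145 141.74399621]]
x [0.99649576 0.08364334] y [-0.08364334  0.99649576]
```

Request:
servo_tool --pt "0 0 -9.5 -15.7 17.6 -12 0.8" --pt "0 0 -9.5 -15.7 17.6 -12 0.8" --pt "0 0 -9.5 -15.7 17.6 -12 0.8" --pt "0 0 -9.5 -15.7 17.6 -12 0.8" --pt "0 0 -9.5 -15.7 17.6 -12 0.8" --pt "0 0 -9.5 -15.7 17.6 -12 0.8" --pt "0 0 -9.5 -15.7 17.6 -12 0.8" --pt "0 0 -9.5 -15.7 17.6 -12 0.8" --pt "0 0 -9.3 -15.7 17.6 -12 0.8" --pt "0 0 0 0 0 -20 0.8" --pt "0 0 0 0 0 -35 0.8" --pt "0 0 0 0 0 -35 0.8" --pt "0 0 0 0 0 -35 0.8" --pt "0 0 0 0 0 -20 0.8" --pt "0 0 0 0 0 -10 0.8" --pt "0 0 0 0 0 0 0.8"

```text
clock: 4.95
eef_pos: [461.0, 218.4, 10.7]
eef_rot: [3.142, -0.0, 1.655]
wrist_force: [-0.2, 0.6, -0.1]
finger_gap: 19.0
finger_force: 0.0
```

Run:
```python
from h import *
a=snap('top');b=snap('side')
cv2.imwrite('pics/c3.png',np.hstack([cv2.resize(a[110:270,130:350],(440,320)),cv2.resize(b[160:300,180:372],(440,320))])[:,:800,::-1])
```

```text
(no output)
```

View pics/c3.png

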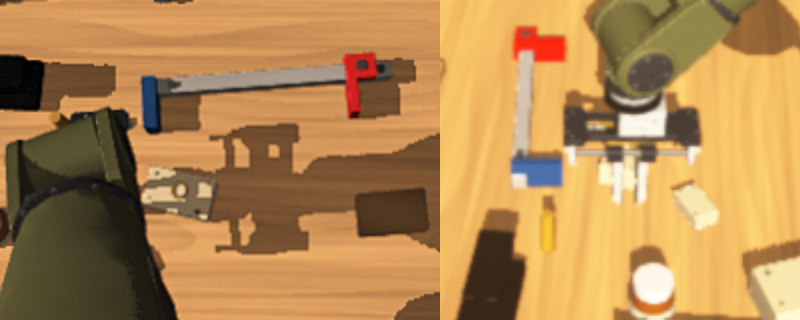

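The hand is down beyond the brick's +y end and touches nothing. I'll push gently along the rail's -y direction.

Request:
servo_tool --pt "0 0 0 0.5 -6 0 0.8" --pt "0 0 0 0.5 -6 0 0.8" --pt "0 0 0 0.2 -3 0 0.8" --pt "0 0 0 0.2 -3 0 0.8" --pt "0 0 0 0.3 -3 0 0.8" --pt "0 0 0 0.3 -3 0 0.8" --pt "0 0 0 0.3 -3 0 0.8" --pt "0 0 0 0.3 -3 0 0.8" --pt "0 0 0 0.3 -4 0 0.8" --pt "0 0 0 0.3 -4 0 0.8" --pt "0 0 0 0.3 -4 0 0.8" --pt "0 0 0 0.3 -4 0 0.8" --pt "0 0 0 0.3 -4 0 0.8" --pt "0 0 0 0.3 -4 0 0.8" --pt "0 0 0 0.3 -4 0 0.8" --pt "0 0 0 0.3 -4 0 0.8" --pt "0 0 0 0.3 -3 0 0.8" --pt "0 0 0 0.2 -2 0 0.8" --pt "0 0 0 0.1 -1 0 0.8" --pt "0 0 0 0 0 0 0.8"

```text
clock: 7.55
eef_pos: [466.9, 150.2, 10.4]
eef_rot: [3.142, 0.0, 1.655]
wrist_force: [0.4, 0.3, 0.2]
finger_gap: 19.0
finger_force: 0.0
```

Run:
```python
from h import *
print(manip.read_state()['wrist_force'])
a=snap('top','t4.png')
c=comp(a,(15,20,150),(35,112,255),(185,180,270,235));b=cv2.minAreaRect(c);W=plane('top',cv2.boxPoints(b),35)[:,:2];print(cv2.contourArea(c),np.round(W).tolist(),W.mean(0))
```

```text
[0.39558375 0.29389618 0.20245492]
105.0 [[481.0, 111.0], [486.0, 61.0], [464.0, 59.0], [460.0, 109.0]] [472.65650851  85.16887728]
```

Request:
servo_tool --pt "0 0 0 -1 12 0 0.8" --pt "0 0 0 -1 16 5 0.8" --pt "0 0 0 0 0 40 0.8" --pt "0 0 0 0 0 50 0.8" --pt "0 0 9.5 11 -14 18 0.6" --pt "0 0 9.5 11 -14 18 0.6" --pt "0 0 9.5 11 -14 18 0.6" --pt "0 0 9.5 11 -14 18 0.6" --pt "0 0 9.5 11 -14 18 0.6" --pt "0 0 9.5 11 -14 18 0.6" --pt "0 0 9.5 11 -14 18 0.6" --pt "0 0 9.5 11 -14 18 0.6" --pt "0 0 9.5 11 -14 18 0.6" --pt "0 0 4.7 0 0 0 0.6" --pt "0 0 0 0 0 0 0.6" --pt "0 0 0 0 0 0 0.6"

```text
clock: 9.6
eef_pos: [563.7, 53.0, 267.4]
eef_rot: [-3.142, -0.0, -3.055]
wrist_force: [0.3, 0.3, -0.3]
finger_gap: 37.9
finger_force: 0.0
```

```bash
cat > look.py <<'E'
from h import *
import sys
s=manip.read_state();P=np.r_[s['eef_pos'],s['eef_rot']];im=snap('wrist',sys.argv[1]);np.save('P.npy',P);print(np.round(P,3))
c=comp(im,(12,15,150),(35,100,255),tuple(map(int,sys.argv[2:6])));b=cv2.minAreaRect(c);W=wplane(P,cv2.boxPoints(b),35)
f=np.array([623.5,-22.3]);y=np.array([-.0836,.9965]);x=np.array([.9965,.0836])
ap=cv2.approxPolyDP(c,4,True)[:,0];A=wplane(P,ap,35)
print('rect',np.round(W).tolist(),W.mean(0));print('poly',ap.tolist(),np.round(A).tolist())
print('jig',np.round(np.c_[(A-f)@x,(A-f)@y],1).tolist())
E
python3 look.py w5.png 170 10 400 135
```

```text
[563.696  53.032 267.395  -3.142  -0.     -3.055]
rect [[464.0, 53.0], [456.0, 140.0], [507.0, 148.0], [514.0, 58.0]] [485.18132078  99.77964591]
poly [[261, 96], [261, 134], [323, 134], [325, 97]] [[464.0, 53.0], [514.0, 58.0], [507.0, 145.0], [457.0, 141.0]]
jig [[-153.0, 88.6], [-101.9, 89.0], [-102.2, 176.3], [-152.0, 176.2]]
```

View pics/w5.png

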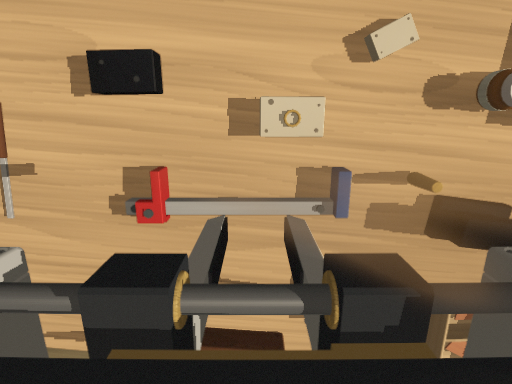

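The picture shows the brick at (293,115), now parallel to the rail, with the ring at (290,118) still near its middle and a clear gap to the stop. Now I go behind its near long side.

Request:
servo_tool --pt "0 0 0 -20 6 -10 0.5" --pt "0 0 0 -30 9 -20 0.5" --pt "0 0 0 -30 9 -20 0.5" --pt "0 0 0 -30 9 -20 0.5" --pt "0 0 0 -28.5 8 -20 0.5" --pt "0 0 0 0 0 -30 0.5" --pt "0 0 0 0 0 -40 0.5" --pt "0 0 0 0 0 -40 0.5" --pt "0 0 0 0 0 -35 0.5" --pt "0 0 0 0 0 -15 0.5" --pt "0 0 0 0 0 -7 0.5" --pt "0 0 0 0 0 0 0.5"

```text
clock: 11.15
eef_pos: [425.7, 93.4, 11.0]
eef_rot: [3.142, 0.001, -3.054]
wrist_force: [-0.9, 0.2, -0.1]
finger_gap: 47.1
finger_force: 0.0
```

Request:
servo_tool --pt "0 0 0 8 0.7 0 0.5" --pt "0 0 0 8 0.7 0 0.5" --pt "0 0 0 3 0.3 0 0.5" --pt "0 0 0 3 0.3 0 0.5" --pt "0 0 0 3 0.3 0 0.5" --pt "0 0 0 4 0.3 0 0.5" --pt "0 0 0 5 0.4 0 0.5" --pt "0 0 0 6 0.5 0 0.5" --pt "0 0 0 6 0.5 0 0.5" --pt "0 0 0 6 0.5 0 0.5" --pt "0 0 0 6 0.5 0 0.5" --pt "0 0 0 6 0.5 0 0.5" --pt "0 0 0 6 0.5 0 0.5" --pt "0 0 0 6 0.5 0 0.5" --pt "0 0 0 6 0.5 0 0.5" --pt "0 0 0 6 0.5 0 0.5" --pt "0 0 0 6 0.5 0 0.5" --pt "0 0 0 6 0.5 0 0.5" --pt "0 0 0 4 0.3 0 0.5" --pt "0 0 0 3 0.3 0 0.5"

```text
clock: 13.65
eef_pos: [532.5, 102.4, 10.4]
eef_rot: [-3.142, -0.0, -3.054]
wrist_force: [-1.2, -0.6, -0.3]
finger_gap: 46.7
finger_force: 0.8
```

Request:
servo_tool --pt "0 0 0 2 0.2 0 0.5" --pt "0 0 0 2 0.2 0 0.5" --pt "0 0 0 2 0.2 0 0.5" --pt "0 0 0 0 0 0 0.5"

```text
clock: 14.15
eef_pos: [538.6, 103.0, 10.5]
eef_rot: [3.142, 0.0, -3.054]
wrist_force: [0.9, -1.0, 0.1]
finger_gap: 46.8
finger_force: 0.0
```

Request:
servo_tool --pt "0 0 0 2 0.2 0 0.5" --pt "0 0 0 2 0.2 0 0.5" --pt "0 0 0 2 0.2 0 0.5" --pt "0 0 0 1 0.1 0 0.5" --pt "0 0 0 1 0.1 0 0.5" --pt "0 0 0 1 0.1 0 0.5"

```text
clock: 14.9
eef_pos: [547.4, 104.0, 10.5]
eef_rot: [3.142, -0.0, -3.054]
wrist_force: [-3.5, 0.0, 3.2]
finger_gap: 47.1
finger_force: 1.6
```

Request:
servo_tool --pt "0 0 0 1 0.1 0 0.5" --pt "0 0 0 0 0 0 0.5"

```text
clock: 15.15
eef_pos: [548.3, 104.0, 10.5]
eef_rot: [3.142, -0.0, -3.054]
wrist_force: [-4.0, -0.6, 3.9]
finger_gap: 46.8
finger_force: 2.2
```

Request:
servo_tool --pt "0 0 0 1 0.1 0 0.5" --pt "0 0 0 0 0 0 0.5"

```text
clock: 15.4
eef_pos: [548.3, 104.0, 10.4]
eef_rot: [-3.142, -0.003, -3.054]
wrist_force: [-12.6, -1.4, 10.8]
finger_gap: 46.9
finger_force: 6.3
```

The brick is stopped against the rail: the hand no longer advances and the force is rising. I'll back off and look.

Request:
servo_tool --pt "0 0 0 -2 -0.2 0 0.5" --pt "0 0 0 -8 -0.7 0 0.5" --pt "0 0 0 -15 -1 0 0.5" --pt "0 0 0 0 0 40 0.5" --pt "0 0 0 0 0 60 0.5" --pt "0 0 0 15 -10 50 0.8" --pt "0 0 0 30 -25 50 1" --pt "0 0 0 30 -25 40 1" --pt "0 0 0 0 0 0 1" --pt "0 0 0 0 0 0 1"

```text
clock: 16.65
eef_pos: [598.2, 42.8, 248.4]
eef_rot: [3.141, -0.002, -3.054]
wrist_force: [0.2, -0.1, 0.2]
finger_gap: 1.3
finger_force: 0.0
```

```bash
python3 look.py w6.png 200 100 400 215
```

```text
[ 5.98197e+02  4.28260e+01  2.48427e+02  3.14100e+00 -2.00000e-03
 -3.05400e+00]
rect [[571.0, -34.0], [555.0, 149.0], [626.0, 160.0], [643.0, -31.0]] [598.53858253  60.94050693]
poly [[335, 146], [271, 146], [269, 185], [200, 184], [200, 197], [332, 197], [324, 188], [334, 185]] [[555.0, 149.0], [562.0, 62.0], [617.0, 65.0], [624.0, -32.0], [643.0, -31.0], [626.0, 156.0], [614.0, 142.0], [609.0, 156.0]]
jig [[-54.2, 176.2], [-53.8, 89.2], [0.5, 87.3], [-0.6, -9.4], [18.3, -10.3], [17.8, 177.1], [4.6, 164.9], [0.2, 178.7]]
```

View pics/w6.png

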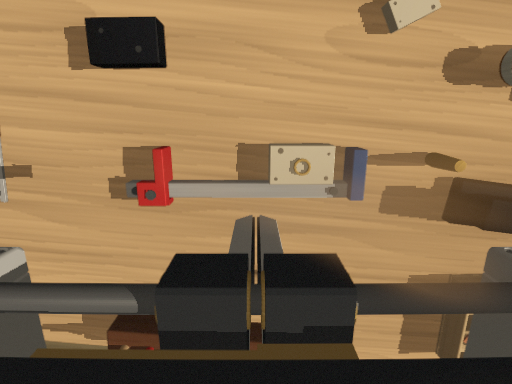

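The brick at (302,165) lies flat against the rail, the ring is at (301,167), and there is a gap to the stop at (352,172). The jaw plate is at (162,165). Now I go behind it with the fingers shut.

Request:
servo_tool --pt "0 0 0 1 -20 -5 1" --pt "0 0 0 1 -35 -15 1" --pt "0 0 0 1.3 -40 -25 1" --pt "0 0 0 2 -40 -25 1" --pt "0 0 0 2 -38 -20 1" --pt "0 0 0 0 0 -30 1" --pt "0 0 0 0 0 -40 1" --pt "0 0 0 0 0 -40 1" --pt "0 0 0 0 0 -25 1" --pt "0 0 0 0 0 -11 1" --pt "0 0 0 0 0 0 1" --grip_force 30

```text
clock: 18.08
eef_pos: [605.8, -130.7, 13.3]
eef_rot: [3.141, -0.001, -3.054]
wrist_force: [-0.2, -1.1, -0.1]
finger_gap: 0.8
finger_force: 0.0
```

Run:
```python
from h import *
a=snap('top');b=snap('side')
cv2.imwrite('pics/c7.png',np.hstack([cv2.resize(a[110:270,170:370],(400,320)),cv2.resize(b[150:270,180:330],(400,320))])[:,:,::-1])
```

```text
(no output)
```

View pics/c7.png

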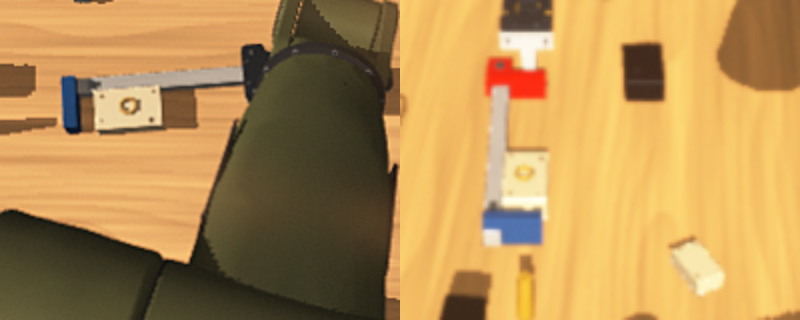

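Side view: the finger stands behind the jaw plate at (525,60), clear of the saddle. I'll push the jaw along.

Request:
servo_tool --pt "0 0 0 -0.8 10 0 1" --pt "0 0 0 -0.4 5 0 1" --pt "0 0 0 -0.3 4 0 1" --pt "0 0 0 -0.3 4 0 1" --pt "0 0 0 -0.3 4 0 1" --pt "0 0 0 -0.4 5 0 1" --pt "0 0 0 -0.7 8 0 1" --pt "0 0 0 -0.8 10 0 1" --pt "0 0 0 -0.8 10 0 1" --pt "0 0 0 -0.8 10 0 1" --pt "0 0 0 -0.8 10 0 1" --pt "0 0 0 -0.8 10 0 1" --pt "0 0 0 -0.8 10 0 1" --pt "0 0 0 -0.8 10 0 1" --pt "0 0 0 -0.8 10 0 1" --pt "0 0 0 -0.8 10 0 1" --pt "0 0 0 -0.7 8 0 1" --pt "0 0 0 -0.4 5 0 1" --pt "0 0 0 -0.3 3 0 1"

```text
clock: 20.55
eef_pos: [594.3, 15.9, 13.6]
eef_rot: [3.142, -0.0, -3.054]
wrist_force: [-1.5, -3.3, 0.1]
finger_gap: 0.3
finger_force: 1.3
```

Request:
servo_tool --pt "0 0 0 -0.3 4 0 1" --pt "0 0 0 -0.3 4 0 1" --pt "0 0 0 -0.3 3 0 1" --pt "0 0 0 -0.2 2 0 1" --pt "0 0 0 -0.2 2 0 1" --pt "0 0 0 -0.2 2 0 1" --pt "0 0 0 -0.2 2 0 1" --pt "0 0 0 -0.2 2 0 1" --pt "0 0 0 -0.2 2 0 1" --pt "0 0 0 -0.2 2 0 1" --pt "0 0 0 -0.2 3 0 1" --pt "0 0 0 -0.2 3 0 1" --pt "0 0 0 -0.2 3 0 1" --pt "0 0 0 -0.2 3 0 1"

```text
clock: 22.3
eef_pos: [591.2, 52.7, 13.7]
eef_rot: [-3.142, -0.0, -3.054]
wrist_force: [0.4, -4.7, -2.3]
finger_gap: 0.4
finger_force: 2.5
```

Request:
servo_tool --pt "0 0 0 -0.1 1.5 0 1" --pt "0 0 0 -0.1 1.5 0 1" --pt "0 0 0 -0.1 1 0 1" --pt "0 0 0 -0.1 1 0 1"

```text
clock: 22.8
eef_pos: [590.8, 57.6, 13.7]
eef_rot: [-3.141, -0.0, -3.054]
wrist_force: [-0.2, -4.7, -1.8]
finger_gap: 0.5
finger_force: 2.6
```

Request:
servo_tool --pt "0 0 0 -0.1 1 0 1" --pt "0 0 0 -0.1 1 0 1" --pt "0 0 0 0 0 0 1"

```text
clock: 23.18
eef_pos: [590.8, 57.9, 13.8]
eef_rot: [-3.139, -0.0, -3.054]
wrist_force: [0.1, -17.5, 0.4]
finger_gap: 0.2
finger_force: 8.6
```

Request:
servo_tool --pt "0 0 0 -0.1 1 0 1" --pt "0 0 0 -0.1 1 0 1" --pt "0 0 0 0 0 0 1"

```text
clock: 23.55
eef_pos: [590.8, 57.9, 13.8]
eef_rot: [-3.137, -0.0, -3.055]
wrist_force: [0.9, -31.9, -1.9]
finger_gap: 0.4
finger_force: 15.6
```

Request:
servo_tool --pt "0 0 0 -0.1 1 0 1" --pt "0 0 0 0 0 0 1"

```text
clock: 23.8
eef_pos: [590.8, 57.9, 13.8]
eef_rot: [-3.136, -0.0, -3.055]
wrist_force: [1.6, -38.2, -0.7]
finger_gap: 0.4
finger_force: 19.1
```

The jaw has stopped hard, at the expected place. I'll release slowly, retreat and look.

Request:
servo_tool --pt "0 0 0 0.1 -2 0 1" --pt "0 0 0 0.2 -3 0 1" --pt "0 0 0 0.4 -6 0 1" --pt "0 0 0 1 -15 0 1" --pt "0 0 0 1 -10 5 1" --pt "0 0 0 0 0 40 1" --pt "0 0 0 0 0 60 1" --pt "0 0 0 0 0 60 1" --pt "0 0 0 2 10 50 1" --pt "0 0 0 3 10 20 1" --pt "0 0 0 0 0 0 1" --pt "0 0 0 0 0 0 1"

```text
clock: 25.3
eef_pos: [597.7, 46.1, 247.3]
eef_rot: [3.141, -0.002, -3.054]
wrist_force: [0.4, -0.3, -0.3]
finger_gap: 0.3
finger_force: 0.0
```

```bash
python3 look.py w8.png 275 100 400 215
python3 - <<'E'
import cv2
im=cv2.imread('pics/w8.png');cv2.imwrite('pics/c8.png',cv2.resize(im[110:230,200:400],None,fx=4,fy=4,interpolation=2))
E
```

```text
[ 5.97682e+02  4.60650e+01  2.47342e+02  3.14100e+00 -2.00000e-03
 -3.05400e+00]
rect [[631.0, 91.0], [559.0, 83.0], [551.0, 172.0], [623.0, 184.0]] [591.1733556  132.28355192]
poly [[350, 146], [286, 146], [285, 184], [317, 185], [285, 186], [284, 197], [330, 197], [322, 188], [342, 184], [342, 153]] [[552.0, 172.0], [560.0, 85.0], [613.0, 90.0], [610.0, 135.0], [615.0, 90.0], [631.0, 91.0], [626.0, 156.0], [614.0, 142.0], [606.0, 170.0], [563.0, 163.0]]
jig [[-54.7, 199.6], [-54.3, 112.7], [-1.5, 112.9], [-0.2, 157.7], [1.4, 112.9], [17.4, 112.0], [17.2, 177.1], [4.1, 165.0], [-1.8, 192.7], [-45.1, 189.4]]
```

View pics/c8.png

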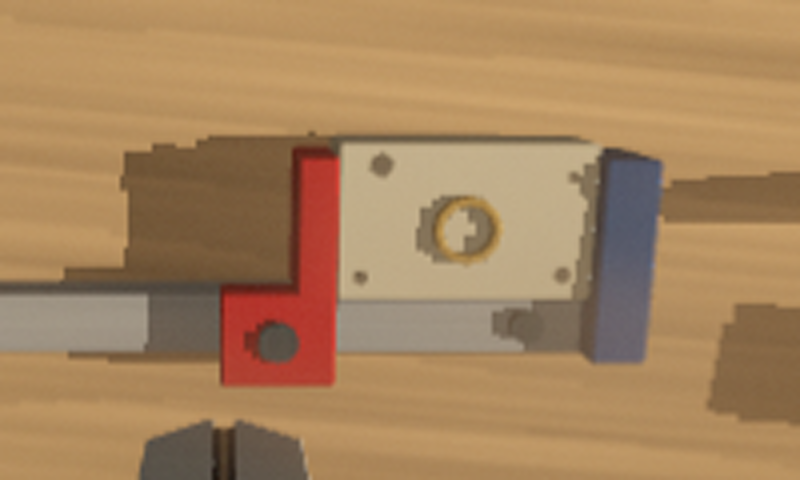

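The crop shows the brick snug between the red jaw and the blue stop. Its long side is flat on the rail, the ring at (467,230) is still on top, and the hand is clear above. I'm handing it in.

```bash
python3 -c "
from cell import manip
print(manip.sign_off())"
```

```text
the job is handed in; nothing more can be done
None
```

The job is handed in: the firebrick lies flat against the rail, snug between the red jaw and the blue stop, with the brass ring still on it and the hand clear, at about 25 s on the clock.

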